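Put mixed-up filters back with their own kind

ROBOT

A 6-joint arm with a two-finger parallel gripper is mounted at the origin on the work surface. World frame = base frame: x ahead of the robot, y to its left, z up, the work surface at z = 0. Lengths are in mm, angles in rad, forces in N, time in s.
With the tool pointing down it reaches from about 275 to 825 mm from the base axis. Payload 5.2 kg.
Tool frame: the origin (TCP) lies at the very end of the fingers, on their centre line; the grasp point (between the pads) lies 19 mm behind it; z points along the fingers, y is the line along which they close (so a half turn about z gives the same grasp; the last joint's range is limited). The gripper opens to 93 mm and grips with 3 to 60 N. Pads are 15 mm wide; open, the fingers measure 128 mm over their backs; the gripper's body (75 mm by 188 mm) begins 65 mm behind the grasp point.
Start: joints at [-1.501, 0.259, 1.535, -0, 1.348, -0.203], TCP at [148.207, -529.66, 218.653] pointing down, gripper open.
Joint ranges: [-3.14, 3.14], [-0.91, 2.08], [0.19, 2.58], [-1.22, 4.36], [0.22, 2.71], [-3.12, 3.12]. Speed limits (rad/s): [2.57, 2.57, 3.14, 3.14, 3.14, 3.14].

INTERFACE

Orientations are given as [roll, pitch, yaw] about the fixed x, y, z axes, in that order (R = Rz(yaw) Ry(pitch) Rx(roll)).
In Python, from bench import robot gives the robot as it stands. The module is installed in compiled form; this text tells all that it offers. Calls block until the motion is done:
- robot.move_ptp(position, orientation): joint-space move of the TCP to a pose.
- robot.move_linear(position, ori=None, speed=150, f_stop=None): straight line of the TCP; ori=None keeps the orientation; speed is the mean speed in mm/s. With f_stop (N) it stops when the force on the tool has changed by that much, and returns True; else False.
- robot.move_j(angles): joint-space move.
- robot.move_gripper(opening): opening from 0.0 (shut) to 1.0 (fully open); the grip force is fixed at half the most; returns when the fingers have stopped.
- robot.sleep(seconds).
- robot.inverse_kinematics(position, orientation): joint angles nearest the present ones, or None.
- robot.get_image(name): name is "side" or "top"; returns a dict with "img" (420x560x3 uint8, blue, green, red), "fovy" (degrees; the focal length in pixels is half the picture's height over the tangent of half this angle, whatever the lens; pixels are square), "cx", "cy" (the principal point, pixels), "k1" (the pictures are not rectified: a ray, as slopes to the right and down, at radius r is drawn at 1 + k1 r^2 times it, then the intrinsics apply), "eye" and "orientation" of the camera in the world. Camera axes: x right, y down, z forward; pixel columns grow to the right and rows downward; lengths in mm; the calibration is good to about 2 mm. A picture is of the moment at which its call begins. There is no depth.
A pose or a line that the arm cannot do raises robot.MotionError and nothing moves.
- robot.hand_in(): hands the job in; it is judged then, once.
Readings, each from a call of its own:
- robot.current_t(): time.
- robot.current_qpos(): joint angles.
- robot.current_joint_vel(): joint speeds.
- robot.current_joint_efforts(): joint torques, N m.
- robot.current_tcp_pos(): TCP position.
- robot.current_eef_rot(): TCP orientation.
- robot.current_contact_force(): force on the tool from outside, world axes, zero at the start.
- robot.current_ft_torque(): the same for the moment, N m.
- robot.current_gripper_width(): opening from 0.0 (shut) to 1.0 (fully open).
- robot.current_finger_force(): force on a finger pad.
Only numpy, scipy, OpenCV 4.12 (cv2) and the standard library are available. Lean on these libraries where they do the work, as an engineer would, in place of code of your own. Each camera call takes 0.05 s, during which the arm holds its last target. There are 200 camera calls.

TASK

In the filter stock, the three filters at the front of the bins have been mixed up: each stands in front of stock of another kind. Move each one to the bin that holds its own kind and set it upright and square, close up against the piece already there, pushing it back to close the gap; the fourth bin is empty, so park one filter in it on the way. Tip nothing over, leave the stock at the back where it is, and do not knock the marker, tape roll or cutter away.

Things in the scene. Friction and masses are not known exactly. Their poses are not given: they have to be found in the camera images.
- can_c (a point): Loose bare spin-on oil filter, a round green steel canister with a yellow band, fluted dome at the top: diameter 66, height 86, straight-sided up to 67 above its foot, about 0.4 kg. This point is on its axis, half-way up (43 above its foot); z up, yaw arbitrary. Starts at the front of a bin of another kind.
- tall_c (a point): Loose upright green carton with a yellow band: 54 x 54, 110 high, about 0.25 kg. This point is its centre (55 above its foot); x and y along its sides, z up. Starts at the front of a bin of another kind.
- flat_c (a point): Loose flat green carton with a yellow band, lying: 115 long (its x) x 62 wide (its y) x 40 high, about 0.16 kg. This point is its centre (20 above its foot), z up. Starts at the front of a bin of another kind, its length along the bin.
- stock_can_c (a point): Stock: a loose canister filter the same as can_c. This point is its centre, 43 above its foot. It stands on the centre line at the back of its own bin (a bin as bin_spare), 3 clear of the back wall. +x: along the bin to its back wall, away from the robot; z up. The place of its kind is right in front of it, on its -x side, where another kind stands at the start, 20 or more clear of it.
- stock_tall_c (a point): Stock: a loose tall carton the same as tall_c. This point is its centre, 55 above its foot. It stands on the centre line at the back of its own bin (a bin as bin_spare), 3 clear of the back wall. +x: along the bin to its back wall, away from the robot; z up. The place of its kind is right in front of it, on its -x side, where another kind stands at the start, 20 or more clear of it.
- stock_flat_c (a point): Stock: a loose flat carton the same as flat_c, lengthwise in the bin. This point is its centre, 20 above its foot. It stands on the centre line at the back of its own bin (a bin as bin_spare), 3 clear of the back wall. +x: along the bin to its back wall, away from the robot; z up. The place of its kind is right in front of it, on its -x side, where another kind stands at the start, 20 or more clear of it.
- bin_spare: The empty one of four equal fixed grey shelf bins: 310 long, 140 wide outside, walls and floor 4 thick (floor top 4 above the bench), back wall 55 high, sides 55 high along the back half and 28 along the front half, front lip 28. Origin: centre of its underside, on the bench; x along the bin to its back wall, away from the robot; z up.
- marker_c (a point): Bystander: a loose marker pen lying between the two middle bins, 125 long, 16 thick. This point is on its axis near its middle.
- tape_c (a point): Bystander: a loose roll of packing tape lying flat beside the right-hand bin, 100 across, 48 high. This point is its centre.
- cutter_c (a point): Bystander: a loose orange safety cutter lying beside the left-hand bin, 140 long, 26 wide, 18 high. This point is in its handle, half-way up.
There are look-alikes about, which are no part of the job. Leave any orange look-alike of the part that bears tall_c alone.

How it is judged:
By the outcome, as a careful person would: the job done as asked, in the order asked, and still so for the second after the job is handed in, with the robot touching nothing.
It also fails if it takes over 112 s, if anything falls off the work surface, if the arm or the gripper's body presses on something with over 40 N, if the wrist force passes 120 N, or if a joint passes its speed limit or range.

## Working session

There is one attempt and no reset: what is moved stays moved. The work goes in short steps, each a Python script; the robot and the scene stay as the last script left them, time stands still between calls to the robot, and variables do not carry over. Pictures are saved under pics/ and viewed, at most 14 in all, crops included, and the job is handed in when it is done.

```bash
mkdir -p pics
python3 - <<'E'
from bench import robot
import cv2
for n in("top","side"):
    d=robot.get_image(n);cv2.imwrite(f"pics/{n}0.png",d["img"]);print({k:v for k,v in d.items() if k!="img"})
print(robot.current_t(),robot.current_eef_rot())
E
```

```text
{'fovy': 43.937243288867016, 'cx': 279.9817191305158, 'cy': 204.77320185437117, 'k1': -0.0034774579340271475, 'eye': array([ 176.20896706,  -28.19986543, 1419.53973404]), 'orientation': array([-2.96159767,  0.02025731, -1.56258576])}
{'fovy': 49.50352709613263, 'cx': 284.4756876824235, 'cy': 208.90917702037044, 'k1': -0.15618661073799983, 'eye': array([  192.55027468, -1100.01234513,   773.18289819]), 'orientation': array([-2.13396073, -0.01741079, -0.20951455])}
0.1 [-3.13996094e+00 -3.16713318e-04  2.72826888e-01]
```

View pics/top0.png

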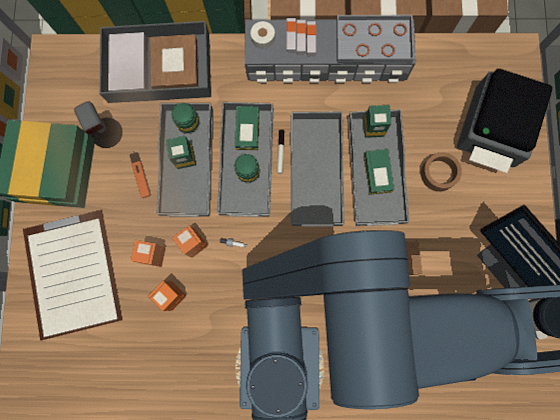

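View pics/side0.png

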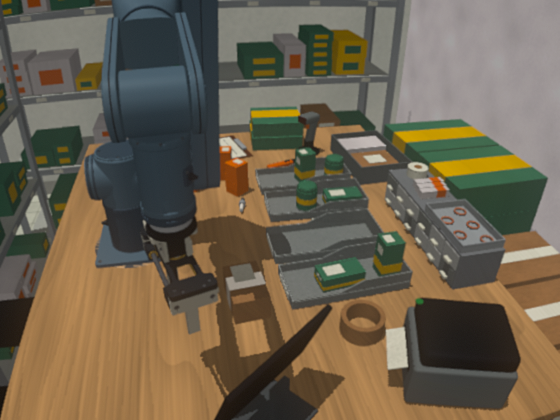

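Top view: the bins run left to right as A (canister stock, tall carton in front), B (flat stock, canister in front), C (empty) and D (tall stock, flat carton in front). Look-alikes for tall_c are the orange cartons at (145,252), (190,240) and (166,293), plus the stock tall at (378,120). The one I want is the green front carton in bin A at (180,152). I'll crop in on it to check.

```bash
cat > h.py <<'E'
import numpy as np, cv2
from scipy.spatial.transform import Rotation as R
from scipy.optimize import least_squares
def cam(d):
    f=210/np.tan(np.radians(d["fovy"])/2)
    return f,d["cx"],d["cy"],d["k1"],np.array(d["eye"]),R.from_euler("xyz",d["orientation"])
def ray(c,uv):
    f,cx,cy,k,e,r=c; p=np.array([(uv[0]-cx)/f,(uv[1]-cy)/f]); s=p.copy()
    for _ in range(20): s=p/(1+k*(s@s))
    return e,r.apply([*s,1])
def onz(c,uv,z):
    e,v=ray(c,uv); return e+v*(z-e[2])/v[2]
def proj(c,P):
    f,cx,cy,k,e,r=c; q=r.inv().apply(np.atleast_2d(P)-e); s=q[:,:2]/q[:,2:]
    s=s*(1+k*(s**2).sum(1,keepdims=True)); return s*f+[cx,cy]
def tri(c1,u1,c2,u2):
    (e1,v1),(e2,v2)=ray(c1,u1),ray(c2,u2)
    t=np.linalg.lstsq(np.c_[v1,-v2],e2-e1,rcond=None)[0]
    a,b=e1+v1*t[0],e2+v2*t[1]; return (a+b)/2,np.linalg.norm(a-b)
E
python3 - <<'E'
import cv2,pickle
from bench import robot
D={n:robot.get_image(n) for n in("top","side")}
pickle.dump(D,open("im0.pkl","wb"))
def crop(n,x,y,w,h,s,o):
    im=D[n]["img"][y:y+h,x:x+w]; im=cv2.resize(im,None,fx=s,fy=s,interpolation=cv2.INTER_CUBIC)
    for i in range(0,w,10): cv2.line(im,(i*s,0),(i*s,12 if i%50 else 24),(255,255,255),1)
    for i in range(0,h,10): cv2.line(im,(0,i*s),(12 if i%50 else 24,i*s),(255,255,255),1)
    cv2.imwrite(o,im)
crop("top",150,95,130,125,6 if 0 else 4,"pics/tA.png")
crop("top",280,95,140,140,4,"pics/tB.png")
crop("side",250,140,170,165,4 if 0 else 3,"pics/s.png")
E
```

```text
(no output)
```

View pics/tA.png

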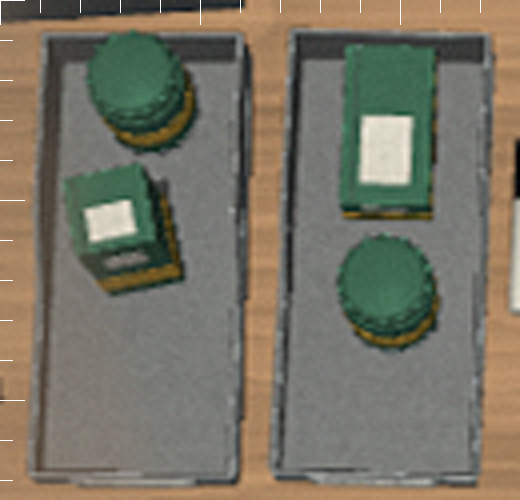

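View pics/tB.png

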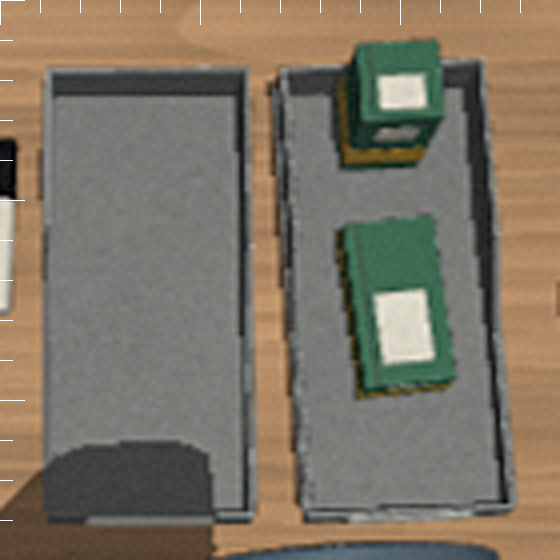

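View pics/s.png

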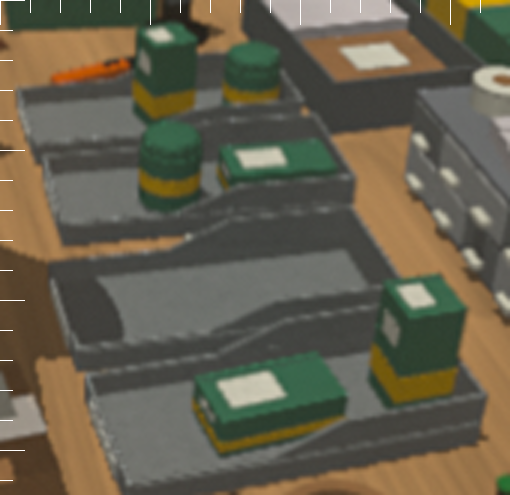

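The crops confirm it: tall_c is the green carton in bin A (crop corners about (62,178) and (140,166)), can_c is in B and flat_c is in D. Both flat and tall are slightly turned. Next I'll fit the models to both views.

```bash
cat >> h.py <<'E'
def model(kind,x,y,z,yaw):
    if kind=="can":
        a=np.linspace(0,2*np.pi,40,False); P=[]
        for r,h in((33,0),(33,67),(29,76),(20,83),(8,86)): P.append(np.c_[r*np.cos(a),r*np.sin(a),0*a+h])
        P=np.vstack(P)
    else:
        l,w,h=dict(tall=(54,54,110),flat=(115,62,40))[kind]
        P=np.array([[i*l/2,j*w/2,k*h] for i in(-1,1) for j in(-1,1) for k in(0,1)])
    return R.from_euler("z",yaw).apply(P)+[x,y,z]
S=8
def gmask(d):
    hsv=cv2.cvtColor(cv2.resize(d["img"],None,fx=2,fy=2,interpolation=cv2.INTER_CUBIC),cv2.COLOR_BGR2HSV)
    return (((hsv[...,0]>15)&(hsv[...,0]<95)&(hsv[...,1]>90)&(hsv[...,2]>25))*255).astype(np.uint8)
def blobhull(d,uv,win=40):
    m=gmask(d); n,l,st,ce=cv2.connectedComponentsWithStats(m)
    k=l[int(uv[1]*2),int(uv[0]*2)]
    if k==0: # nearest
        ys,xs=np.nonzero((l>0)&(st[l,4]>60)); i=np.argmin((xs-2*uv[0])**2+(ys-2*uv[1])**2); k=l[ys[i],xs[i]]
    h=cv2.convexHull(np.argwhere(l==k)[:,::-1].astype(np.int32))[:,0]
    return ((h+0.5)/2-0.5).astype(np.float32),st[k]
def fit(kind,obs,x0,fz=None):
    """obs: list of (d,uv) ; returns x,y,z,yaw and residual area fraction"""
    H=[(cam(d),blobhull(d,uv)[0]) for d,uv in obs]
    def cost(p):
        x,y,z,w=p[0],p[1],(p[2] if fz is None else fz),p[3]/100; t=0
        for c,h in H:
            q=cv2.convexHull(proj(c,model(kind,x,y,z,w)).astype(np.float32))[:,0]
            i=cv2.intersectConvexConvex(q,h)[0]; A,B=cv2.contourArea(q),cv2.contourArea(h)
            t+=(A+B-2*i)/B
        return t/len(H)
    from scipy.optimize import minimize
    best=None
    for w0 in (0,-10,10) if kind!="can" else (0,):
        s=np.array([*x0,fz or 4,w0],float); r=minimize(cost,s,method="Nelder-Mead",options=dict(initial_simplex=np.vstack([s]+[s+np.eye(4)[i]*8 for i in range(4)]),maxiter=800,xatol=.02,fatol=1e-5))
        if best is None or r.fun<best.fun: best=r
    p=best.x; return np.round([p[0],p[1],p[2] if fz is None else fz,p[3]/100,best.fun],3)
E
cat > m0.py <<'E'
import pickle
from h import *
D=pickle.load(open("im0.pkl","rb")); T,Sd=D["top"],D["side"]; ct,cs=cam(T),cam(Sd)
for b,ox,pts in(("A",150,[(42,33),(244,35),(30,478),(238,480)]),("B",150,[(290,32),(492,35),(272,478),(476,482)]),("C",280,[(47,69),(248,68),(43,521),(253,522)]),("D",280,[(275,70),(484,62),(303,520),(513,510)])):
    Q=[onz(ct,((u+.5)/4-.5+ox,(v+.5)/4-.5+95),z)[:2] for (u,v),z in zip(pts,(55,55,28,28))]
    bl,br,fl,fr=Q; ax=(bl+br-fl-fr)/2; print(b,"centre",np.round(np.mean(Q,0),1),"yaw",round(np.arctan2(ax[1],ax[0]),3),"len",round(np.linalg.norm(ax)),"w",np.round([np.linalg.norm(bl-br),np.linalg.norm(fl-fr)]))
s=lambda u,v:(250+u/3,140+v/3)
t=lambda o,u,v:(o+u/4,95+v/4)
for n,k,a,b in(("tall","tall",t(150,70,210),s(150,70)),("can","can",t(150,387,290),s(170,160)),("flat","flat",t(280,390,260),s(310,380)),
  ("Scan","can",t(150,134,77),None),("Stall","tall",t(280,375,70),s(400,320)),("Sflat","flat",t(150,390,80),None)):
    x0=onz(ct,a,40)[:2]
    print(n,"both",fit(k,[(T,a),(Sd,b)],x0) if b else "","top z4",fit(k,[(T,a)],x0,4.0),blobhull(T,a)[1], blobhull(Sd,b)[1] if b else "")
E
python3 m0.py
```

```text
A centre [555.6 265.9] yaw 0.004 len 308 w [141. 142.]
B centre [555.9  98. ] yaw -0.025 len 309 w [140. 139.]
C centre [529.6 -96.9] yaw 0.001 len 311 w [138. 141.]
D centre [ 533.2 -263.8] yaw 0.052 len 308 w [143. 141.]
tall both [ 5.78208e+02  2.81409e+02 -6.00710e+01 -2.91000e-01  1.22900e+00] top z4 [5.65021e+02 2.67080e+02 4.00000e+00 4.34000e-01 3.25000e-01] [ 345  273   46   63 1181] [587 333  44  27 670]
can both [ 5.41136e+02  1.10248e+02 -4.20010e+01  1.38000e-01  1.41480e+01] top z4 [5.27715e+02 9.19200e+01 4.00000e+00 5.00000e-03 1.34000e-01] [ 470  308   50   56 2053] [601 384  23   6  70]
flat both [ 5.25516e+02 -2.66368e+02  8.30000e-02  1.11000e-01  4.58000e-01] top z4 [ 5.23805e+02 -2.66409e+02  4.00000e+00  9.40000e-02  5.30000e-02] [ 728  299   59   90 2764] [ 631  515   98   48 1856]
Scan both  top z4 [6.72601e+02 2.68008e+02 4.00000e+00 2.02000e-01 9.40000e-02] [ 344  206   54   60 2158] 
Stall both [ 6.56749e+02 -2.58190e+02  1.77200e+00 -4.78000e-01  1.87300e+00] top z4 [ 6.55162e+02 -2.58561e+02  4.00000e+00 -0.00000e+00  1.04000e-01] [ 728  211   53   63 1965] [757 465  52  28 490]
Sflat both  top z4 [6.4782e+02 9.6297e+01 4.0000e+00 1.6000e-02 6.0000e-02] [ 471  213   47   87 2499]
```

The masks break up, so I'll switch to ROI hulls. The bins are grey, which makes this clean.

```bash
cat >> h.py <<'E'
def blobhull(d,roi,win=None):
    x0,y0,x1,y1=roi
    im=cv2.resize(d["img"],None,fx=4,fy=4,interpolation=cv2.INTER_CUBIC).astype(int); b,g,r=im[...,0],im[...,1],im[...,2]
    m=((g-r>14)|((r-b>35)&(g-b>20))); M=np.zeros(m.shape,np.uint8); sl=np.s_[int(4*y0):int(4*y1),int(4*x0):int(4*x1)]; M[sl]=m[sl]
    M=cv2.morphologyEx(M,cv2.MORPH_OPEN,np.ones((5,5),np.uint8))
    p=np.argwhere(M)[:,::-1].astype(np.int32); h=cv2.convexHull(p)[:,0]
    return ((h+0.5)/4-0.5).astype(np.float32),(p.min(0)/4,p.max(0)/4)
E
python3 - <<'E'
s=open("m0.py").read(); i=s.index("s=lambda")
open("m0.py","w").write(s[:i]+'''
t=lambda o,u,v,w,x:(o+u/4,95+v/4,o+w/4,95+x/4)
s=lambda u,v,w,x:(250+u/3,140+v/3,250+w/3,140+x/3)
for n,k,a,b in(("tall","tall",t(150,56,156,192,300),s(129,15,202,127)),("can","can",t(150,330,228,446,355),s(135,115,205,213)),("flat","flat",t(280,330,208,462,404),s(188,345,352,460)),
  ("Scan","can",t(150,78,22,204,158),None),("Stall","tall",t(280,330,32,450,172),s(362,268,470,408)),("Sflat","flat",t(150,335,36,442,222),None)):
    c=((a[0]+a[2])/2,(a[1]+a[3])/2); x0=onz(ct,c,45)[:2]
    print(n,"both",fit(k,[(T,a),(Sd,b)],x0) if b else "","top z4",fit(k,[(T,a)],x0,4.0),"side z4",fit(k,[(Sd,b)],x0,4.0) if b else "")
''')
E
python3 m0.py|tail -6
```

```text
tall both [5.66689e+02 2.71090e+02 1.18780e+01 2.86000e-01 1.18000e-01] top z4 [5.67064e+02 2.72051e+02 4.00000e+00 2.43000e-01 8.80000e-02] side z4 [5.72081e+02 2.86445e+02 4.00000e+00 5.10000e-01 1.37000e-01]
can both [ 5.28235e+02  9.30650e+01  1.08020e+01 -1.20000e-02  8.90000e-02] top z4 [5.30496e+02 9.37500e+01 4.00000e+00 8.00000e-03 8.10000e-02] side z4 [ 5.31307e+02  1.04255e+02  4.00000e+00 -1.20000e-02  7.80000e-02]
flat both [ 5.24846e+02 -2.67794e+02  4.28900e+00  1.10000e-01  4.50000e-02] top z4 [ 5.24858e+02 -2.67843e+02  4.00000e+00  1.10000e-01  1.60000e-02] side z4 [ 5.26370e+02 -2.63008e+02  4.00000e+00  1.12000e-01  6.50000e-02]
Scan both  top z4 [ 6.79594e+02  2.70794e+02  4.00000e+00 -1.67000e-01  2.15000e-01] side z4 
Stall both [ 6.57617e+02 -2.59958e+02  1.34530e+01  9.90000e-02  1.27000e-01] top z4 [ 6.60424e+02 -2.61406e+02  4.00000e+00  7.60000e-02  1.30000e-01] side z4 [ 6.65373e+02 -2.46900e+02  4.00000e+00  2.77000e-01  1.19000e-01]
Sflat both  top z4 [ 6.49715e+02  9.76240e+01  4.00000e+00 -1.70000e-02  1.60000e-02] side z4
```

```bash
cat > v.py <<'E'
import pickle
from h import *
D=pickle.load(open("im0.pkl","rb"))
def c(n,x,y,w=44,h=37,s=8):
    im=cv2.resize(D[n]["img"][y:y+h,x:x+w],None,fx=s,fy=s,interpolation=cv2.INTER_CUBIC)
    im=np.clip(im*1.5,0,255).astype(np.uint8)
    for i in range(0,w,5): cv2.line(im,(i*s,0),(i*s,6 if i%10 else 14),(255,255,255),1)
    for i in range(0,h,5): cv2.line(im,(0,i*s),(6 if i%10 else 14,i*s),(255,255,255),1)
    return im
cv2.imwrite("pics/z1.png",np.vstack([np.hstack([c("side",285,144),c("side",285,178)]),np.hstack([c("top",160,132),c("top",225,150)])]))
E
python3 v.py
```

```text
(no output)
```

View pics/z1.png

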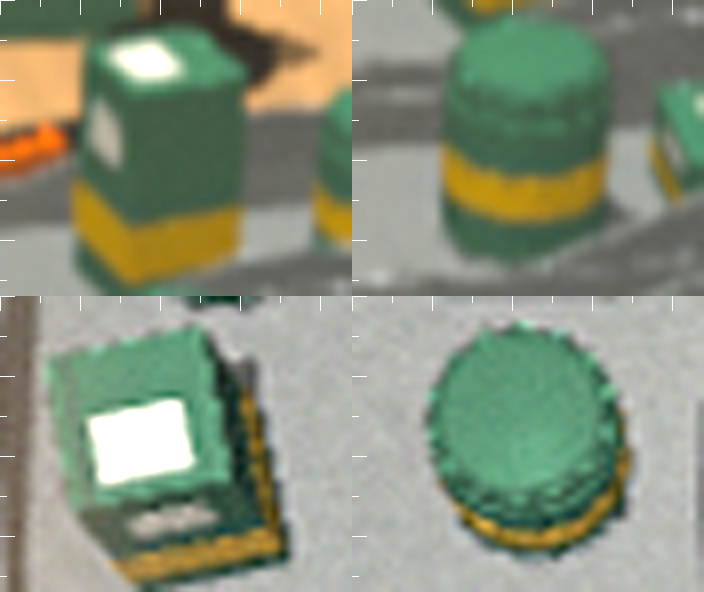

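```bash
cat > m1.py <<'E'
import pickle
from h import *
D=pickle.load(open("im0.pkl","rb")); ct,cs=cam(D["top"]),cam(D["side"])
px=lambda o,p:np.array([((u+.5)/8-.5+o[0],(v+.5)/8-.5+o[1]) for u,v in p])
tt=px((160,132),[(48,60),(205,29),(235,179),(80,211)]); ts=px((285,144),[(197,28),(246,75),(130,92),(90,42)])
for a,b in zip(tt,ts): print(np.round(np.r_[tri(ct,a,cs,b)[0],tri(ct,a,cs,b)[1]],1))
def fr(p,T,S):
    P=R.from_euler("z",p[3]/100).apply([[27,27,0],[27,-27,0],[-27,-27,0],[-27,27,0]])+[p[0],p[1],p[2]]
    return np.r_[(proj(ct,P)-T).ravel(),(proj(cs,P)-S).ravel() if S is not None else [],[p[2]-114] if S is None else []]
def rep(n,r): print(n,np.round(r.x,2),"rms px",round(np.sqrt(np.mean(r.fun**2)),2))
rep("tall",least_squares(fr,[565,270,110,20],args=(tt,ts)))
rep("tall top only",least_squares(fr,[565,270,114,20],args=(tt,None)))
t4=lambda p:np.array([((u+.5)/4-.5+280,(v+.5)/4-.5+95) for u,v in p])
s3=lambda p:np.array([((u+.5)/3-.5+250,(v+.5)/3-.5+140) for u,v in p])
rep("Stall",least_squares(fr,[660,-260,110,5],args=(t4([(357,46),(438,39),(442,116),(363,121)]),s3([(440,277),(466,308),(407,320),(384,282)]))))
rep("Stall top",least_squares(fr,[660,-260,110,5],args=(t4([(357,46),(438,39),(442,116),(363,121)]),None)))
bb=lambda q:np.r_[q.min(0),q.max(0)]
o8=lambda o,l,t,r,b:np.r_[px(o,[(l,t)])[0],px(o,[(r,b)])[0]]
def fc(p,T,S):
    M=model("can",p[0],p[1],p[2],0); return np.r_[bb(proj(ct,M))-T,(bb(proj(cs,M))-S) if S is not None else p[2]-4]
rep("can",least_squares(fc,[530,93,4],args=(o8((225,150),75,27,276,259),o8((285,178),90,15,257,262))))
rep("can top",least_squares(fc,[530,93,4],args=(o8((225,150),75,27,276,259),None)))
q=lambda l,t,r,b:np.array([l/4+150,t/4+95,r/4+150,b/4+95])-.375
rep("Scan top",least_squares(fc,[670,268,4],args=(q(86,31,197,154),None)))
E
python3 m1.py
```

```text
[589.4 302.3 111.5   2.5]
[5.986e+02 2.508e+02 1.124e+02 1.000e-01]
[545.9 238.5 114.7   2.1]
[537.7 288.5 114.9   3.3]
tall [567.77 270.07 113.26  20.05] rms px 0.5
tall top only [567.22 269.9  113.98  22.47] rms px 0.37
Stall [ 656.45 -259.82  110.28    3.73] rms px 0.52
Stall top [ 654.83 -259.17  113.98    5.69] rms px 0.37
can [529.2   93.32   7.86] rms px 0.4
can top [530.22  93.57   3.99] rms px 0.35
Scan top [672.69 268.5    3.99] rms px 0.17
```

Heights agree between the views (113 for the tall top, 4 for the flat foot), and the stock sits where the bin geometry says it should. First move: park flat in bin C.

```bash
cat > a.py <<'E'
import numpy as np, pickle
from bench import robot
PI=np.pi
def op(mm): robot.move_gripper(mm/93)
def over(x,y,yaw,z): robot.move_ptp([x,y,z],[PI,0,yaw])
def pick(x,y,yaw,zg,o,zt,zlift):
    over(x,y,yaw,zt); op(o)
    hit=robot.move_linear([x,y,zg],speed=150,f_stop=12)
    if hit: print("HIT",robot.current_tcp_pos()); raise SystemExit
    robot.move_gripper(0.0)
    print("width",round(robot.current_gripper_width()*93,1),"F",robot.current_finger_force())
    robot.move_linear([x,y,zlift],speed=150)
    print("width",round(robot.current_gripper_width()*93,1),np.round(robot.current_contact_force(),2),"t",robot.current_t())
def snap(n):
    D={k:robot.get_image(k) for k in("top","side")}; pickle.dump(D,open(n+".pkl","wb"))
E
python3 - <<'E'
from a import *
over(524.9,-267.8,.11,150)
pick(524.9,-267.8,.11,12,80,120,150)
over(525,-96.9,.0,150)
print(robot.move_linear([525,-96.9,13],speed=150,f_stop=10))
op(80)
f=[robot.current_contact_force() for _ in range(3)]; print(np.round(f,2))
robot.move_linear([525,-96.9,180],speed=250)
snap("im1"); print(robot.current_t())
E
```

```text
width 62.0 F 29.99599188566208
width 62.0 [-0.7  -0.46 -1.19] t 5.0
True
[[-0.65  0.77 -0.03]
 [-0.65  0.77 -0.03]
 [-0.65  0.77 -0.03]]
8.0833
```

Run:
```python
from a import *
over(567.5,270,.21,190)
snap("im1"); 
from h import *
d=pickle.load(open("im1.pkl","rb"))
cv2.imwrite("pics/z2.png",np.hstack([cv2.resize(d[n]["img"][y:y+150,x:x+150],None,fx=2.6,fy=2.6,interpolation=cv2.INTER_CUBIC) for n,x,y in(("top",270,95),("side",250,150))]))
```

```text
(no output)
```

View pics/z2.png

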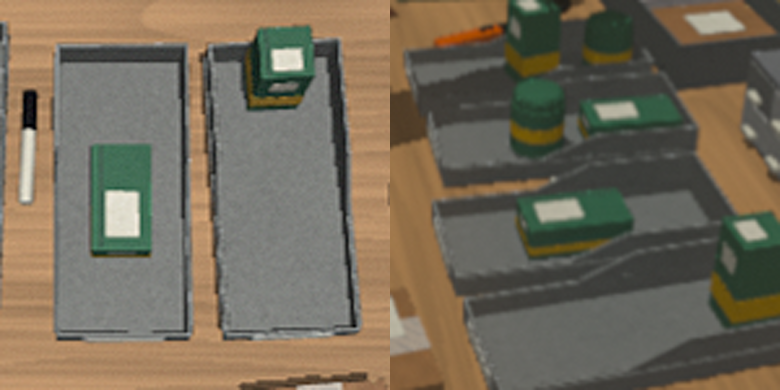

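The flat is parked square in C. Now the tall carton goes to D.

```bash
cat >> a.py <<'E'
def place(x,y,yaw,zg,zt,gap=12,extra=3,f=1.5):
    """x,y final centre; approach from gap in front along yaw, push up with contact stop"""
    d=np.array([np.cos(yaw),np.sin(yaw)]); p0=np.array([x,y])-gap*d
    over(*p0,yaw,zt)
    h=robot.move_linear([*p0,zg+6],speed=150,f_stop=15); print("descend",h,np.round(robot.current_tcp_pos(),1))
    h=robot.move_linear([*p0,zg+0.8],speed=20,f_stop=6); print("low",h,np.round(robot.current_tcp_pos(),1))
    q=p0+(gap+extra)*d
    robot.sleep(.2); f0=robot.current_contact_force()
    for s in range(1,40):
        r=min(s*1.0,gap+extra); robot.move_linear([*(p0+r*d),robot.current_tcp_pos()[2]],speed=12)
        df=(robot.current_contact_force()-f0)[:2]@d
        if r>gap-8: print(round(r-gap,1),round(df,2),end="; ")
        if abs(df)>f or r>=gap+extra: break
    print("stop",np.round(robot.current_tcp_pos(),1),"t",robot.current_t())
E
python3 - <<'E'
from a import *
pick(567.5,270,.21,36,72,150,180)
place(600.7,-261.5,.052,36,180)
E
```

```text
width 54.1 F 29.981923699378967
width 54.1 [-0.38  0.52 -2.03] t 12.7083
descend False [ 589.5 -262.5   43.1]
low False [ 588.8 -262.2   37. ]
-7.0 -0.92; -6.0 -0.66; -5.0 0.35; -4.0 0.06; -3.0 0.1; -2.0 -0.66; -1.0 -0.75; 0.0 -0.13; 1.0 0.09; 2.0 -0.13; 3.0 -0.78; stop [ 603.5 -261.4   37. ] t 20.0583
```

Run:
```python
from a import *
from h import *
snap("im2"); d=pickle.load(open("im2.pkl","rb"))
cv2.imwrite("pics/z3.png",np.hstack([cv2.resize(d[n]["img"][y:y+80,x:x+80],None,fx=5,fy=5,interpolation=cv2.INTER_CUBIC) for n,x,y in(("top",345,95),("side",330,220))]))
```

```text
(no output)
```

View pics/z3.png

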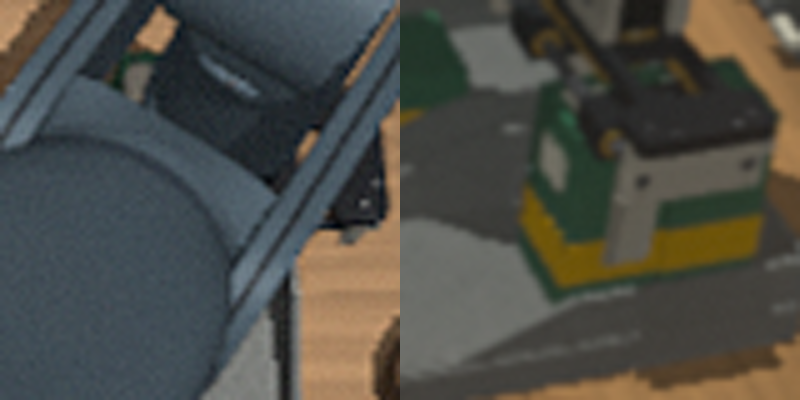

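The side view shows the two cartons joined or nearly so, with no visible seam. I'll release and look from above.

Run:
```python
from a import *
from h import *
op(70)
p=robot.current_tcp_pos(); robot.move_linear([p[0],p[1],150],speed=150)
over(530,93.5,0,150)
snap("im3"); d=pickle.load(open("im3.pkl","rb"))
c=lambda n,x,y,w,h,s:np.clip(1.4*cv2.resize(d[n]["img"][y:y+h,x:x+w],None,fx=s,fy=s,interpolation=cv2.INTER_CUBIC),0,255)
cv2.imwrite("pics/z4.png",np.hstack([c("top",355,95,50,60,8),c("side",360,225,50,60,8)]))
print(robot.current_t())
```

```text
23.0333[ WARN:0@1.891] global loadsave.cpp:1063 imwrite_ Unsupported depth image for selected encoder is fallbacked to CV_8U.
```

View pics/z4.png

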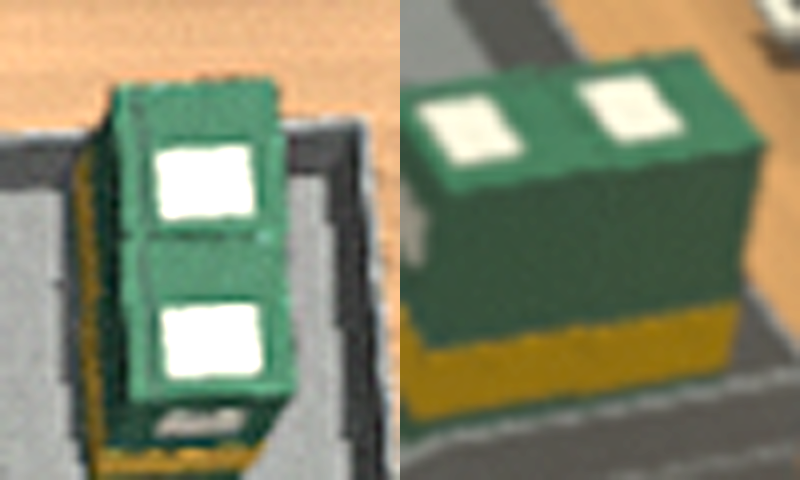

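Tall is square and closed up (the seam at crop (205,237) is a hairline), and the stock's back corners haven't moved. Next: can from B to A.

Run:
```python
from a import *
from h import *
pick(530.2,93.5,0,22,78,120,170)
place(606.7,268,.004,22,170,gap=8,extra=.5,f=1.8)
op(77)
p=robot.current_tcp_pos(); robot.move_linear([p[0],p[1],150],speed=150)
over(525,-96.9,0,150)
snap("im4"); d=pickle.load(open("im4.pkl","rb"))
c=lambda n,x,y,w,h,s:np.clip(1.4*cv2.resize(d[n]["img"][y:y+h,x:x+w],None,fx=s,fy=s,interpolation=cv2.INTER_CUBIC),0,255).astype(np.uint8)
cv2.imwrite("pics/z5.png",np.hstack([c("top",162,95,50,60,8),c("side",300,140,50,60,8)]))
print(robot.current_t())
```

```text
width 65.5 F 30.00110685825348
width 65.9 [ 0.    0.17 -3.86] t 25.9917
descend False [599.7 268.   29.2]
low False [599.  268.1  23.2]
-7.0 -0.22; -6.0 -0.91; -5.0 -1.26; -4.0 0.44; -3.0 -0.78; -2.0 -0.28; -1.0 -1.08; 0.0 -0.73; 0.5 -1.92; stop [607.2 268.   23.2] t 30.725
33.6667
```

View pics/z5.png

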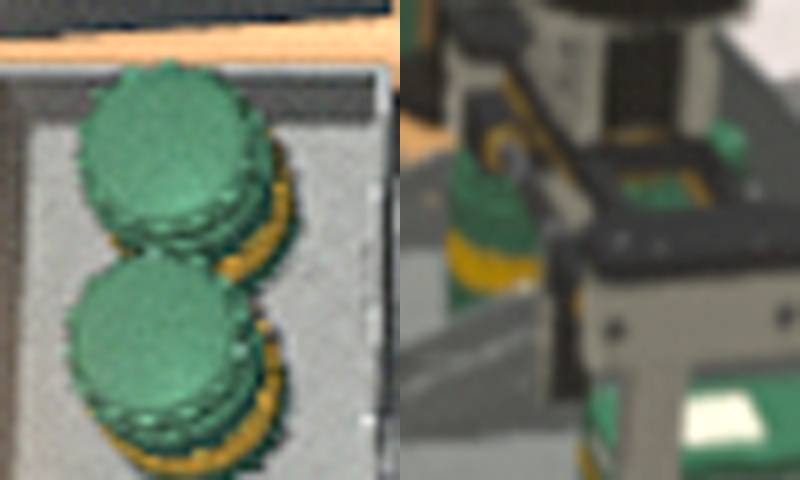

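Both cans are upright and nearly touching, but the front one sits about 1.6 px to the left. I'll quantify that before mending it.

Run:
```python
import pickle
from h import *
ct=cam(pickle.load(open("im4.pkl","rb"))["top"])
def fc(p,T,w):
    q=proj(ct,model("can",p[0],p[1],4,0)); return (np.r_[q.min(0),q.max(0)]-T)[w]
q=lambda *a:(np.array(a)+.5)/8-.5+np.array([162,95,162,95])
for n,T,w in(("stock",q(78,62,297,292),[0,1,2]),("front",q(66,250,286,478),[0,1,2]),("front w bottom",q(66,250,286,478),[0,1,2,3])):
    r=least_squares(fc,[640,267],args=(T,w)); print(n,r.x,r.fun)
```

```text
stock [672.87218685 268.49173005] [-0.45154297 -0.00470457  0.47135881]
front [605.48643274 269.70270852] [-0.53779053 -0.00560425  0.56159857]
front w bottom [607.82070805 269.80200324] [-0.53425822 -0.82640893  0.5567899   0.84289013]
```

The lateral offset is only about 1.2 mm, with a gap of about 1.4 mm. I'll regrasp and close it, averaging the force readings.

```bash
cat >> a.py <<'E'
def mf(n=8):
    a=[]
    for _ in range(n): robot.sleep(.025); a.append(robot.current_contact_force())
    return np.mean(a,0)
def creep(x,y,z,yaw,n,step=.5,f=.9):
    d=np.array([np.cos(yaw),np.sin(yaw)]); f0=mf(); 
    for s in range(1,n+1):
        robot.move_linear([x+s*step*d[0],y+s*step*d[1],z],speed=8); v=(mf()-f0)[:2]@d; print(s*step,round(v,2),end="; ")
        if v<-f: break
    print(np.round(robot.current_tcp_pos(),1),robot.current_t())
E
python3 - <<'E'
from a import *
over(607.2,268,.004,150)
robot.move_linear([607.2,268,22],speed=150,f_stop=15); robot.move_gripper(0.)
robot.move_linear([607.2,267,22.6],speed=20)
creep(607.2,267,22.6,.004,5)
op(77)
p=robot.current_tcp_pos(); robot.move_linear([p[0],p[1],150],speed=150)
over(525,-96.9,0,130)
snap("im5"); print(robot.current_t())
from h import *
d=pickle.load(open("im5.pkl","rb"))
c=lambda n,x,y,w,h,s:np.clip(1.4*cv2.resize(d[n]["img"][y:y+h,x:x+w],None,fx=s,fy=s,interpolation=cv2.INTER_CUBIC),0,255).astype(np.uint8)
cv2.imwrite("pics/z6.png",c("top",162,95,50,60,8))
E
```

```text
0.5 -1.47; [607.6 267.4  23.2] 37.3167
40.2583
```

View pics/z6.png

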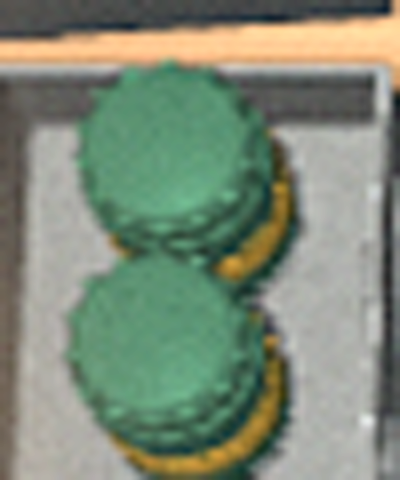

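Contact was felt after 0.5 mm, and the stock hasn't moved. Now flat from C to B.

Run:
```python
from a import *
pick(525,-96.9,0,12,80,130,150)
yaw=-.02; x,y=534.7,99.4
place(x-2*np.cos(yaw),y-2*np.sin(yaw),yaw,12,150,gap=8,extra=0,f=9)
z=robot.current_tcp_pos()[2]
creep(x-2*np.cos(yaw),y-2*np.sin(yaw),z-.5,yaw,7,f=.7)
op(78)
p=robot.current_tcp_pos(); robot.move_linear([p[0],p[1],150],speed=150)
over(450,-250,0,200)
snap("im6"); print(robot.current_t())
from h import *
d=pickle.load(open("im6.pkl","rb"))
c=lambda n,x,y,w,h,s:np.clip(1.4*cv2.resize(d[n]["img"][y:y+h,x:x+w],None,fx=s,fy=s,interpolation=cv2.INTER_CUBIC),0,255).astype(np.uint8)
cv2.imwrite("pics/z7.png",np.hstack([c("top",220,95,55,70,8)[:, :],c("side",310,170,42,70,8)]))
```

```text
width 61.7 F 30.00094324350357
width 61.8 [ 0.77  0.38 -1.13] t 43.2583
descend False [525.5  99.2  18.7]
low False [524.7  99.7  12.9]
-7.0 0.17; -6.0 -0.3; -5.0 -0.47; -4.0 -0.54; -3.0 -0.07; -2.0 -0.52; -1.0 0.03; 0.0 0.03; stop [532.8  99.4  13. ] t 47.7083
0.5 -2.66; [533.1  99.5  12.7] 48.3583
51.4
```

View pics/z7.png

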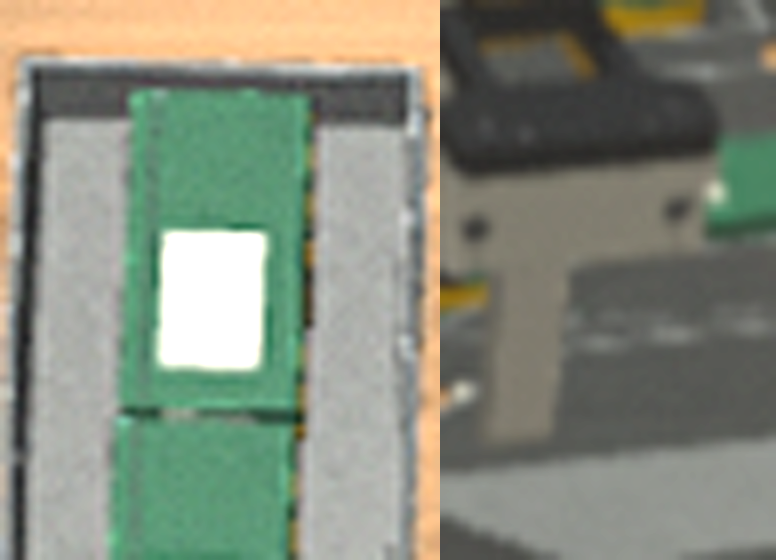

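There's a thin gap of about 2 mm at the seam (crop y≈410). The force stop was floor rub from my lowering it during the creep, so I'll mend it.

Run:
```python
from a import *
yaw=-.02
over(533.1,99.5,yaw,130)
robot.move_linear([533.1,99.5,12],speed=150,f_stop=15); robot.move_gripper(0.)
robot.move_linear([533.1,99.5,13],speed=20)
creep(533.1,99.5,13,yaw,5,f=.6)
op(78)
p=robot.current_tcp_pos(); robot.move_linear([p[0],p[1],150],speed=150)
over(350,-350,0,200)
snap("im7"); print(robot.current_t())
from h import *
d=pickle.load(open("im7.pkl","rb"))
c=lambda n,x,y,w,h,s:np.clip(1.4*cv2.resize(d[n]["img"][y:y+h,x:x+w],None,fx=s,fy=s,interpolation=cv2.INTER_CUBIC),0,255).astype(np.uint8)
cv2.imwrite("pics/z8.png",np.hstack([c("top",220,95,45,70,8)[:, :],c("side",310,170,52,70,8)]))
```

```text
0.5 -0.06; 1.0 0.85; 1.5 0.74; 2.0 0.97; 2.5 0.85; [535.6  99.4  13. ] 56.8167
60.2833
```

View pics/z8.png

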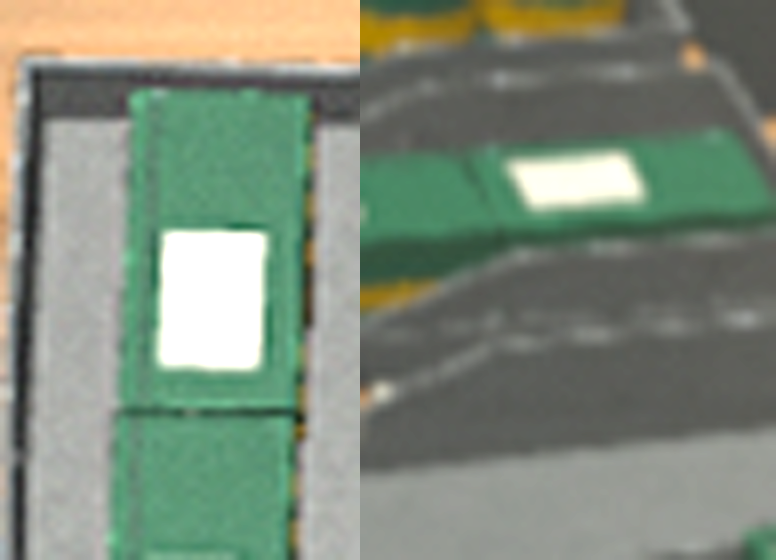

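Only a hairline is left and the stock hasn't moved. One more small push, then a final full view.

Run:
```python
from a import *
yaw=-.02
over(535.6,99.4,yaw,130)
robot.move_linear([535.6,99.4,12],speed=150,f_stop=15); robot.move_gripper(0.)
robot.move_linear([535.6,99.4,13],speed=20)
creep(535.6,99.4,13,yaw,3,step=.4,f=.5)
op(78)
p=robot.current_tcp_pos(); robot.move_linear([p[0],p[1],150],speed=150)
over(350,-350,0,200)
snap("im8"); print(robot.current_t(),robot.current_contact_force())
from h import *
d=pickle.load(open("im8.pkl","rb"))
c=lambda n,x,y,w,h,s:np.clip(1.3*cv2.resize(d[n]["img"][y:y+h,x:x+w],None,fx=s,fy=s,interpolation=cv2.INTER_CUBIC),0,255).astype(np.uint8)
cv2.imwrite("pics/z9.png",np.hstack([c("top",120,90,130,140,4)[:, 120:],c("top",350,90,95,140,4)]))
```

```text
0.4 0.52; 0.8 1.22; 1.2000000000000002 0.95; [536.8  99.4  13. ] 65.2167
68.6833 [-0.07922314 -0.48390005 -1.94957113]
```

View pics/z9.png

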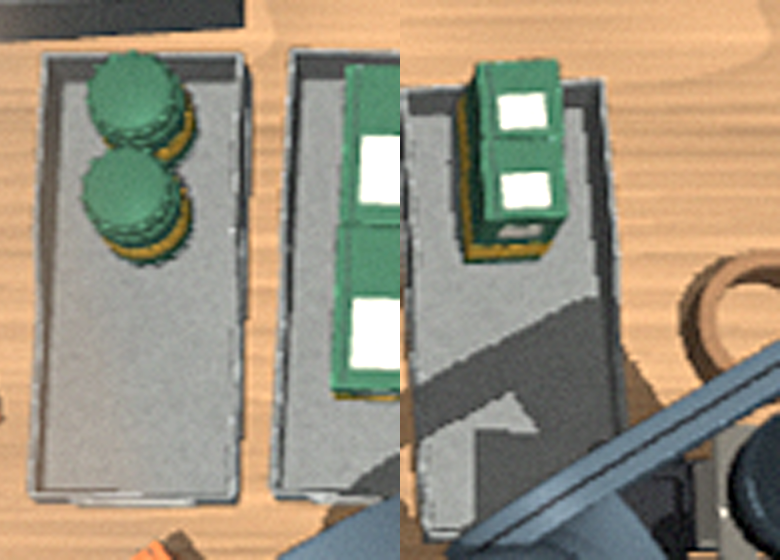

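All three pieces stand upright and closed up against their own kind, with the stock in place and the gripper clear. Handing in.

```bash
python3 -c "
from bench import robot
print(robot.hand_in())"
```

```text
the job is handed in; nothing more can be done
None
```

I moved the three filters to the bins of their own kind, parking the flat carton in the empty bin on the way, and handed the job in at about 69 s; in the last pictures each stands upright and square against its stock piece to within about 1 mm, with the stock where it was and no bystander touched.

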